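Hands-free call on the nook telephone

ROBOT

A 6-joint arm with a two-finger parallel gripper is mounted at the origin on the work surface. World frame = base frame: x ahead of the robot, y to its left, z up, the work surface at z = 0. Lengths are in m, angles in rad, forces in N, time in s.
With the tool pointing down it reaches from about 0.25 to 0.725 m from the base axis. Payload 4 kg.
Tool frame: the origin (TCP) lies midway between the tips of the shut fingers; the grasp point (between the pads) lies 19 mm behind it (bot.grip_depth is the distance from the TCP to the grasp point, in m); z points along the fingers, y is the line along which they close (so a half turn about z gives the same grasp; the last joint's range is limited). The gripper opens to 85 mm and grips with 20 to 120 N. Pads are 22 mm wide; open, the fingers measure 114 mm over their backs; the gripper's body (76 mm by 85 mm) begins 54 mm behind the grasp point. The pads swing forward as they close: fully open they stand 13 mm farther back than shut.
Start: joints at [0, 0.241, 0.005, 1.335, 0, 1.571], TCP at [0.5, -0, 0.231] pointing down, gripper open.
Joint ranges: [-2.72, 2.72], [-1.05, 1.87], [-1.09, 1.28], [-1.99, 2.15], [-1.42, 1.44], [-3.14, 3.14]. Speed limits (rad/s): [2.79, 2.79, 3.14, 3.14, 3.14, 3.14].

INTERFACE

Orientations are given as a unit quaternion [x, y, z, w].
In Python, from workcell import bot gives the robot as it stands.
- The arm moves only by the shell command python3 -m creep 'ROWS'. ROWS is JSON, one flat list of numbers, 5 for each row, row after row: the shift along the world's x, y, z in m, then the turn about the world's z in rad, then the finger opening in m, from 0 to 0.0854. In form: [x, y, z, twist, claw, x, y, z, twist, claw, ...]. A call has 1 to 10 rows; each row is the pose to reach, as a shift and turn from the pose commanded when the call began; what a row does not reach only later rows make up. A row lasts 1/12 s, in which the tool goes at most 41.7 mm and 7.16 degrees, less where a joint would pass 70% of its speed; a pose out of reach is approached as far as the arm can. A call with a gripper value outside its range is refused whole. The fingers move at their own pace and stop on an object; the grip force is fixed at half the most. Time passes only in rows, so rows that repeat a pose let the fingers close. It gives the time, the measured TCP pose, the force, the opening and the grip force at its end, in the units of the state.
- bot.get_obs(): the state, without advancing time (a new reading comes with each control period).
- bot.camera(name): name is "scene" or "side" or "wrist"; returns a dict with "pixels" (400x640x3 uint8, red, green, blue), "camera_matrix" (3x3 intrinsics, pixels), "dist_coeffs" ([k1, k2, p1, p2, k3] as OpenCV has them; the pictures are not rectified), "extrinsics" (4x4, takes a point from world to camera coordinates); the wrist camera has in their place "T_tool_cam" (4x4, takes a point from camera to tool coordinates, whose origin is the TCP and whose axes are the flange's). Camera axes: x right, y down, z forward; pixel columns grow to the right and rows downward; lengths in m; the calibration is good to about 2 mm. A picture is of the moment at which its call begins: read the wrist's pose just before it. There is no depth.
- bot.job_done(): hands the job in; it is judged then, once.
Trained networks look in the newest picture that a camera, given by its name, has taken for a name from the list of things; names that differ only in an ending like _2 or _b are one class to them, and where a whole thing is asked for, a point or a joint stands for the part that bears it (a point fixed in the world has none). Each returns a list of dicts, best first, with "score" (0 to 1); they miss things now and then, are a little off and sometimes report something else, mostly with a low value. They report only what shows in the picture. A call takes as long as a camera call. They do not tell look-alikes from the thing itself.
- bot.look_for(camera, thing): "centre" ([column, row] as shares, 0 to 1, of the picture: columns of its width, rows of its height, amid what is visible of it).
- bot.place_of(camera, thing): "centre" ([column, row] as shares, 0 to 1, of the picture: columns of its width, rows of its height: a listed point, or the origin of a listed thing).
The state is a dict: "clock": time; "joint_pos": joint angles; "joint_vel": joint speeds; "tau": joint torques, N m; "eef_pos": TCP position; "tool_rot": TCP orientation; "ft_force": force on the tool from outside, world axes, zero at the start; "ft_torque": the same for the moment, N m; "grip_width": finger opening in m; "grasp_force": force on a finger pad.
Only numpy, scipy, OpenCV 4.12 (cv2) and the standard library are available. Lean on these libraries where they do the work, as an engineer would, in place of code of your own. Each camera call takes 0.05 s, during which the arm holds its last target. There are 200 camera calls.

TASK

Call the building's caretaker hands-free on the big-key desk telephone: press the wide speaker key at the front, then dial 1, 8 and 6, in that order, pushing each key down lightly with a fingertip and letting it come back up before the next, and finish clear of the telephone. Press no other key, leave the handset lying in its bay, and neither lift nor shove the telephone or anything else on the desk.

Things in the scene. Friction and masses are not known exactly. Their poses are not given: they have to be found in the camera images.
- phone: big-key desk telephone, loose on rubber feet, 1.1 kg, charcoal with ivory keys, 235 mm deep, 215 mm wide; its flat face slopes 10 degrees, rising from the user's edge to 80 mm at the back. Origin: centre of its underside; x points to its back (away from the user), y to the user's left, z up. Handset in a bay along the left, keys on the right with a blank display window behind them
- keypad (a point): middle of the twelve blank digit keys, on the face (midway between 5 and 8), 60 mm above the desk. Keys 28 mm wide (y), 22 mm along the slope; usual telephone order as the user sees it: back row 1 2 3 from left to right, then 4 5 6, 7 8 9, * 0 #; column pitch 38 mm, row pitch 32 mm. In front of them a fifth row: speaker bar left, redial key right
- handset: loose cordless handset, 204 x 47 mm, 0.16 kg, lying in the bay on the telephone's left side; its top stands about 35 mm above the face. Origin: on the bay floor under its middle
- cradle (a point): where the handset's origin belongs: middle of the bay floor, fixed to the telephone
- key_speaker_top (a point): centre of the top of the speaker key (hands-free): the widest key, a 66 mm (y) x 20 mm bar, left in the front row; moves with the key; its z is the key's outward direction, square to the sloping face, its x runs up the slope to the back
- key_speaker (a joint): travel of that key: 0 up (its top 8.5 mm proud of the face), 0.006 m fully down, registers beyond 0.002; moves square to the face; spring 1.5 N to start, 3.5 N at 0.002, 7.5 N at the bottom; comes back up when let go
- key_1_top (a point): centre of the top of the key for digit 1 (back row, left); moves with the key; its z is the key's outward direction, square to the sloping face, its x runs up the slope to the back
- key_1 (a joint): travel of that key: 0 up (its top 8.5 mm proud of the face), 0.006 m fully down, registers beyond 0.002; moves square to the face; spring 1.5 N to start, 3.5 N at 0.002, 7.5 N at the bottom; comes back up when let go
- key_8_top (a point): centre of the top of the key for digit 8 (third row from the back, middle); moves with the key; its z is the key's outward direction, square to the sloping face, its x runs up the slope to the back
- key_8 (a joint): travel of that key: 0 up (its top 8.5 mm proud of the face), 0.006 m fully down, registers beyond 0.002; moves square to the face; spring 1.5 N to start, 3.5 N at 0.002, 7.5 N at the bottom; comes back up when let go
- key_6_top (a point): centre of the top of the key for digit 6 (second row from the back, right); moves with the key; its z is the key's outward direction, square to the sloping face, its x runs up the slope to the back
- key_6 (a joint): travel of that key: 0 up (its top 8.5 mm proud of the face), 0.006 m fully down, registers beyond 0.002; moves square to the face; spring 1.5 N to start, 3.5 N at 0.002, 7.5 N at the bottom; comes back up when let go
- other_keys: the keypad's surround with the ten keys that are not part of this call (2, 3, 4, 5, 7, 9, *, 0, # and redial). Origin as the telephone's
- cup: grey ceramic cup, 76 mm across, 92 mm tall, left of the telephone near its front. Origin: centre of its underside. Loose, to be left alone
- magnifier: chrome magnifier: round 92 mm foot, thin post, 90 mm tilted lens, about 200 mm tall, left of the telephone near its back. Origin: centre of its underside. Loose, to be left alone
- notepad: spiral-bound A6 notepad, 148 x 105 x 12 mm, lying right of the telephone. Origin: centre of its underside. Loose, to be left alone
- pen: dark ballpoint pen, 138 mm long, 10 mm thick, lying on the notepad. Origin: centre of its underside. Loose, to be left alone
- organiser: white plastic desk organiser, 110 x 180 mm, 108 mm tall, open compartments above a tiny drawer, far left. Origin: centre of its underside. Loose, to be left alone
- dock: bamboo phone dock with a mobile phone standing in it, 95 x 90 mm, about 160 mm tall, far right. Origin: centre of its underside. Loose, to be left alone
- glasses_case: spectacles case, 62 x 160 x 42 mm, along the far edge of the desk. Origin: centre of its underside. Loose, to be left alone
- tape_dispenser: tape dispenser, 55 x 125 mm, 72 mm tall, along the far edge of the desk. Origin: centre of its underside. Loose, to be left alone
- plant_pot: small potted plant, 84 mm across, about 150 mm tall, along the far edge of the desk. Origin: centre of its underside. Loose, to be left alone
- organiser_drawer (a joint): organiser drawer, 0 shut, up to 0.06 m pulled out; to be left alone
Not all that is in view belongs to the job. There is more than one size of the handset; the job needs the largest.

How it is judged:
On the way, in this order (a step that is already met when the one before it is completed fails the run):
1. the speaker key is pressed down past 2 mm, the other keys of the call being up (value of joint key_speaker above 0.002 m and value of joint each of key_1, key_8, key_6 below 0.001 m), for 0.05 s.
2. digit 1 is pressed down past 2 mm, the other keys of the call being up (value of joint key_1 above 0.002 m and value of joint each of key_speaker, key_8, key_6 below 0.001 m), for 0.05 s.
3. digit 8 is pressed down past 2 mm, the other keys of the call being up (value of joint key_8 above 0.002 m and value of joint each of key_speaker, key_1, key_6 below 0.001 m), for 0.05 s.
4. digit 6 is pressed down past 2 mm, the other keys of the call being up (value of joint key_6 above 0.002 m and value of joint each of key_speaker, key_1, key_8 below 0.001 m), for 0.05 s.
At the end, for the whole second after the job is handed in: the four keys up again (less than 1 mm down); telephone at rest within 15 mm of where it stood; handset within 8 mm of its place in the bay; every other thing within 20 mm of where it stood (value of joint each of key_speaker, key_1, key_8, key_6 below 0.001 m and distance of phone from where it was at the start of the episode below 0.015 m and distance between handset and cradle below 0.008 m and linear speed of phone below 0.02 m/s and distance of each of cup, magnifier, notepad, pen, organiser, dock, glasses_case, tape_dispenser, plant_pot from where it was at the start of the episode below 0.02 m); the robot touches nothing.
It fails at once if a key that is not part of the call is pushed (more than 3 N) (contact force between the fingers and other_keys above 3 N).
It fails at once if the fingers push on the telephone or its keys with more than 25 N (contact force between the fingers and phone above 25 N).
It fails at once if the telephone is lifted by 8 mm, or shoved by 15 mm (height (world z) of phone above 0.008 m or distance of phone from where it was at the start of the episode above 0.015 m).
It fails at once if the handset is lifted or shifted in its bay by more than 8 mm (distance between handset and cradle above 0.008 m).
It fails at once if another thing on the desk is lifted or moved by more than 20 mm, or the organiser's drawer is pulled further out (distance of any of cup, magnifier, notepad, pen, organiser, dock, glasses_case, tape_dispenser, plant_pot from where it was at the start of the episode above 0.02 m or value of joint organiser_drawer above 0.04 m).
It also fails if it takes over 46 s, if anything falls off the work surface, if the arm or the gripper's body presses on something with over 40 N, if the wrist force passes 120 N, or if a joint passes its speed limit or range.

## Working session

There is one attempt and no reset: what is moved stays moved. The work goes in short steps, Python scripts to look and compute and a shell command to move; the robot and the scene stay as the last step left them, time stands still between calls to the robot, and variables do not carry over. Pictures are saved under pics/ and viewed, at most 10 in all, crops included, and the job is handed in when it is done.

```bash
mkdir -p pics
cat > h.py <<'E'
import numpy as np, cv2
from workcell import bot
from scipy.spatial.transform import Rotation as R
def cam(n):
    o=bot.get_obs(); c=bot.camera(n)
    if n=='wrist':
        T=np.eye(4);T[:3,:3]=R.from_quat(o['tool_rot']).as_matrix();T[:3,3]=o['eef_pos']
        E=np.linalg.inv(T@np.array(c['T_tool_cam']))
    else: E=np.array(c['extrinsics'])
    return c['pixels'],np.array(c['camera_matrix']),np.array(c['dist_coeffs']),E
def ray(K,D,E,uv):
    p=cv2.undistortPoints(np.array([[uv]],float),K,D)[0,0]
    Rt=E[:3,:3].T; o=-Rt@E[:3,3]; d=Rt@np.array([p[0],p[1],1]); return o,d/np.linalg.norm(d)
def tri(rays):
    A=sum(np.eye(3)-np.outer(d,d) for o,d in rays); b=sum((np.eye(3)-np.outer(d,d))@o for o,d in rays)
    return np.linalg.solve(A,b)
def onz(r,z): return r[0]+r[1]*(z-r[0][2])/r[1][2]
def proj(K,D,E,P):
    return cv2.projectPoints(np.array(P,float).reshape(-1,3),cv2.Rodrigues(E[:3,:3])[0],E[:3,3],K,D)[0][:,0]
E
python3 - <<'E'
from h import *
for n in ['scene','side','wrist']:
    im,K,D,E=cam(n); cv2.imwrite(f'pics/{n}0.png',im[:,:,::-1])
    for t in ['phone','keypad','key_speaker_top','key_1_top','key_8_top','key_6_top','handset','cradle','cup']:
        for r in bot.place_of(n,t)[:3]:
            uv=np.array(r['centre'])*[640,400]
            print(n,t,uv.round(1),round(r['score'],2),onz(ray(K,D,E,uv),0.06 if t!='phone' else 0).round(3))
E
```

```text
scene phone [330.6 220.4] 0.79 [0.561 0.073 0.   ]
scene keypad [318. 207.] 0.57 [0.578 0.039 0.06 ]
scene keypad [347.8 190.3] 0.47 [0.482 0.061 0.06 ]
scene key_speaker_top [343.5 190. ] 0.74 [0.489 0.052 0.06 ]
scene key_speaker_top [444.2 337.6] 0.39 [0.617 0.489 0.06 ]
scene key_1_top [320.4 221.5] 0.52 [0.605 0.075 0.06 ]
scene key_1_top [281.3 178.8] 0.34 [ 0.587 -0.1    0.06 ]
scene key_8_top [322.5 204.4] 0.61 [0.564 0.042 0.06 ]
scene key_8_top [255.2 258.3] 0.17 [0.798 0.029 0.06 ]
scene key_6_top [304.8 199.2] 0.64 [ 0.586 -0.004  0.06 ]
scene handset [336.6 135. ] 0.92 [ 0.362 -0.095  0.06 ]
scene handset [394.7 182.4] 0.63 [0.369 0.138 0.06 ]
scene handset [349.9 232. ] 0.61 [0.572 0.152 0.06 ]
scene cradle [345.  229.2] 0.71 [0.575 0.137 0.06 ]
scene cradle [342.5 189.8] 0.18 [0.491 0.05  0.06 ]
scene cup [400.4 239.3] 0.9 [0.495 0.26  0.06 ]
scene cup [305.9 196.8] 0.32 [ 0.579 -0.008  0.06 ]
side phone [308.4 210.2] 0.74 [0.564 0.065 0.   ]
side keypad [312.9 196.9] 0.8 [0.573 0.045 0.06 ]
side key_speaker_top [308.  197.5] 0.67 [0.557 0.047 0.06 ]
side key_speaker_t
[... 432 characters left out ...]
.6 188.2] 0.84 [0.547 0.121 0.06 ]
side cup [309.4 196.7] 0.66 [0.563 0.051 0.06 ]
wrist phone [374.2  95.2] 0.67 [0.556 0.07  0.   ]
wrist keypad [397.5 130.8] 0.71 [0.57  0.042 0.06 ]
wrist key_speaker_top [299.  109.6] 0.92 [0.481 0.06  0.06 ]
wrist key_speaker_top [375.9  95.5] 0.75 [0.548 0.072 0.06 ]
wrist key_speaker_top [366.  256.3] 0.65 [ 0.547 -0.086  0.06 ]
wrist key_1_top [461.4  88.6] 0.77 [0.623 0.078 0.06 ]
wrist key_8_top [379.  134.3] 0.83 [0.553 0.039 0.06 ]
wrist key_6_top [414.9 176.3] 0.6 [ 0.589 -0.001  0.06 ]
wrist handset [154.   27.7] 0.95 [0.363 0.126 0.06 ]
wrist handset [393.7   4.1] 0.82 [0.559 0.143 0.06 ]
wrist handset [174.1 253.6] 0.64 [ 0.351 -0.083  0.06 ]
```

Run:
```python
import cv2
a=cv2.imread('pics/wrist0.png'); cv2.imwrite('pics/w0b.png',cv2.resize(a,(800,500),interpolation=cv2.INTER_CUBIC))
```

```text
(no output)
```

View pics/w0b.png

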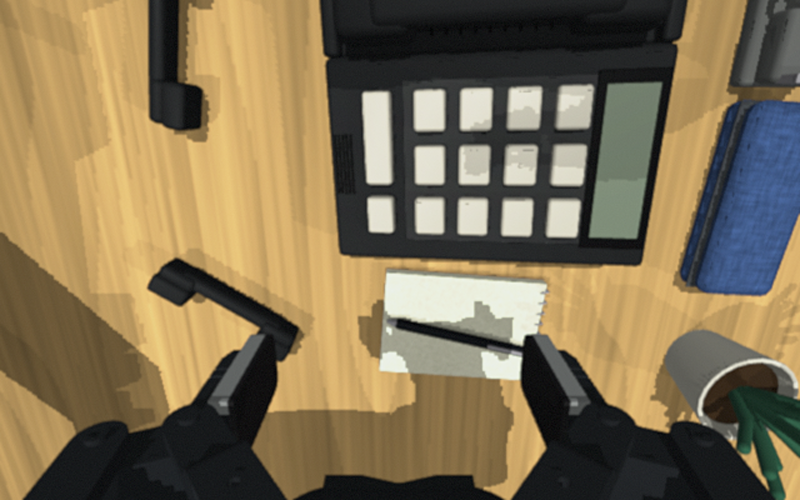

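View pics/scene0.png

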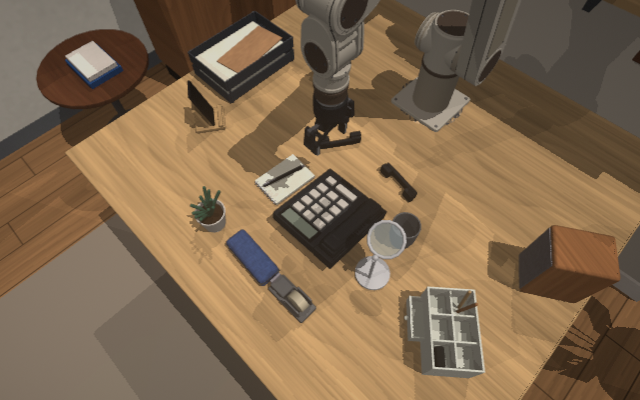

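The wrist view (800x500) shows 14 ivory keys: the speaker bar at (378,137) and redial at (380,214). Key 1 is at (575,105), 8 at (475,162) and 6 at (520,217). Three handsets are in view: one in the phone's bay (~(500,10)) and smaller loose decoys at (170,60) and (225,300). The one in the bay is the largest and is simply left alone. Next I fit the key grid.

```bash
cat >> h.py <<'E'
from scipy.optimize import least_squares
def face(p,uv):  # p: x,y,z,yaw of key-top plane origin (between 5 and 8); uv: along slope, left
    t=np.radians(10); c,s=np.cos(p[3]),np.sin(p[3])
    a=np.array([c*np.cos(t),s*np.cos(t),np.sin(t)]); b=np.array([-s,c,0])
    return np.array(p[:3])+np.outer(uv[:,0],a)+np.outer(uv[:,1],b)
G=np.array([[48-32*r,38-38*c] for r in range(4) for c in range(3)],float)
def blobs(im,thr=110):
    hsv=cv2.cvtColor(im,cv2.COLOR_RGB2HSV)
    m=((hsv[:,:,2]>thr)&(hsv[:,:,1]<75)).astype(np.uint8)
    n,_,st,ce=cv2.connectedComponentsWithStats(m,connectivity=4)
    return st,ce
def match(view,p,rad):
    im,K,D,E=view; st,ce=blobs(im); q=proj(K,D,E,face(p,G)); out=[]
    ok=[i for i in range(len(st)) if 40<st[i,4]<3000]
    for k,u in enumerate(q):
        d=[np.hypot(*(st[i,:2]+(st[i,2:4]-1)/2-u)) for i in ok]
        if d and min(d)<rad: s=st[ok[int(np.argmin(d))]]; out.append((k,s[:2]+(s[2:4]-1)/2,s[2:5]))
    return out
def fit(views,p,rad=14):
    for r in (rad,rad,5):
        ms=[match(v,p,r) for v in views]
        def res(p):
            return np.concatenate([(proj(v[1],v[2],v[3],face(p,G[[k for k,_,_ in m]]))-np.array([c for _,c,_ in m])).ravel() for v,m in zip(views,ms) if m])
        s=least_squares(res,p,loss='soft_l1'); p=s.x
    return p,[len(m) for m in ms],np.sqrt(np.mean(res(p)**2)),ms
E
python3 - <<'E'
from h import *
w=cam('wrist'); s=cam('scene')
p0=[.57,.042,.068,0]
for vs in ([w],[s],[w,s]):
    p,n,e,ms=fit(vs,p0,14 if vs[0] is w else 7); print(p.round(4),n,e.round(2))
    if vs==[w]: print([(k,c.round(0).tolist(),s.tolist()) for k,c,s in ms[0]])
st,ce=blobs(w[0])
for q in st:
    if 285<q[0]<320 and q[4]>40 and q[1]<190: print('front row',q, onz(ray(*w[1:],q[:2]+(q[2:4]-1)/2),p[2]-.0139))
E
```

```text
Traceback (most recent call last):
  File "h.py", line 43, in fit
    s=least_squares(res,p,loss='soft_l1'); p=s.x
  File "h.py", line 42, in res
    return np.concatenate([(proj(v[1],v[2],v[3],face(p,G[[k for k,_,_ in m]]))-np.array([c for _,c,_ in m])).ravel() for v,m in zip(views,ms) if m])
           ~~~~~~~~~~~~~~^^^^^^^^^^^^^^^^^^^^^^^^^^^^^^^^^^^^^^^^^^^^^^^^^^^^^^^^^^^^^^^^^^^^^^^^^^^^^^^^^^^^^^^^^^^^^^^^^^^^^^^^^^^^^^^^^^^^^^^^^^^
ValueError: need at least one array to concatenate
```

```bash
python3 -m creep '[0,0,0,0.12,0, 0,0,0,0.24,0, 0,0,0,0.36,0, 0,0,0,0.48,0, 0,0,0,0.6,0, 0,0,0,0.72,0, 0,0,0,0.84,0, 0,0,0,0.84,0]'; python3 -c "
from h import *
print(bot.get_obs()['joint_pos'])"
```

```text
clock: 2.27
eef_pos: [0.5, 0.0, 0.2313]
tool_rot: [0.356, 0.934, 0.0, -0.0]
ft_force: [-0.2, 0.6, -0.4]
grip_width: -0.0001
grasp_force: 0.0
[2.94058962e-05 2.40636305e-01 4.98284306e-03 1.33519006e+00
 2.66741923e-05 7.28896212e-01]
```

Run:
```python
from h import *
w=cam('wrist'); cv2.imwrite('pics/w1.png',w[0][:,:,::-1])
a=cv2.imread('pics/wrist0.png')[:,:,::-1].copy()
hsv=cv2.cvtColor(a,cv2.COLOR_RGB2HSV)
for u,v in [(460,84),(380,130),(302,105),(415,173),(360,85),(318,130)]: print(u,v,a[v,u],hsv[v,u])
E0=np.eye(4);T=np.eye(4);T[:3,:3]=R.from_quat([.7071,.7071,0,0]).as_matrix();T[:3,3]=[.5,0,.2313]
c=bot.camera('wrist'); E0=np.linalg.inv(T@np.array(c['T_tool_cam']))
print(proj(w[1],w[2],E0,face([.57,.042,.068,0],G)).round(0).tolist())
st,ce=blobs(a); print([q.tolist() for q in st if q[4]>40])
```

```text
460 84 [221 219 200] [ 27  24 221]
380 130 [196 194 178] [ 27  23 196]
302 105 [229 226 213] [ 24  18 229]
415 173 [222 221 204] [ 28  21 222]
360 85 [55 56 56] [90  5 56]
318 130 [42 43 44] [105  12  44]
[[-493.0, 770.0], [-1773.0, 81.0], [3389.0, 2703.0], [-50.0, 1017.0], [-1951.0, 77.0], [856.0, 1448.0], [885.0, 1531.0], [-1486.0, 88.0], [-33.0, 982.0], [3704.0, 2976.0], [-1619.0, 85.0], [-467.0, 751.0]]
[[0, 0, 640, 400, 228783], [472, 66, 57, 125, 4906], [445, 67, 30, 37, 980], [405, 69, 29, 35, 934], [368, 70, 27, 35, 888], [331, 71, 25, 34, 834], [290, 73, 24, 75, 1647], [440, 115, 30, 34, 902], [331, 116, 25, 32, 763], [367, 116, 26, 32, 795], [403, 116, 28, 32, 827], [294, 157, 22, 30, 602], [332, 158, 24, 30, 698], [366, 158, 25, 31, 727], [401, 159, 26, 31, 752], [437, 159, 28, 31, 798], [303, 215, 136, 89, 8948], [549, 264, 49, 26, 291], [557, 285, 82, 57, 622], [580, 344, 9, 8, 41]]
```

```bash
python3 -m creep '[0,0,0,0.12,0, 0,0,0,0.24,0, 0,0,0,0.36,0, 0,0,0,0.48,0, 0,0,0,0.6,0, 0,0,0,0.71,0, 0,0,0,0.73,0, 0,0,0,0.73,0]'
```

```text
clock: 3.03
eef_pos: [0.5, 0.0, 0.2313]
tool_rot: [0.002, 1.0, 0.0, -0.0]
ft_force: [-0.0, 0.2, -0.5]
grip_width: 0.0001
grasp_force: 0.0
```

```bash
sed -i 's/,float)$/,float)*1e-3/' h.py; grep -n '^G=' h.py
python3 - <<'E'
from h import *
w2=cam('wrist'); cv2.imwrite('pics/w2.png',w2[0][:,:,::-1]); s=cam('scene'); Tt=np.array(bot.camera('wrist')['T_tool_cam'])
def old(f,q):
    T=np.eye(4);T[:3,:3]=R.from_quat(np.array(q)/np.linalg.norm(q)).as_matrix();T[:3,3]=[.5,0,.2313]
    return cv2.imread(f)[:,:,::-1].copy(),w2[1],w2[2],np.linalg.inv(T@Tt)
w0=old('pics/wrist0.png',[.7071,.7071,0,0]); w1=old('pics/w1.png',[.356,.934,0,0])
p0=np.array([.57,.042,.068,0])
for nm,vs in dict(w0=[w0],w1=[w1],w2=[w2],s=[s],w=[w0,w1,w2],all=[w0,w1,w2,s]).items():
    try: p,n,e,ms=fit(vs,p0,14 if nm!='s' else 6); print(nm,p.round(4),n,round(e,2))
    except ValueError: print(nm,'none')
    if nm=='w': P=p
t=np.radians(10)
# front row from w0 blobs: rays onto the key-top plane
nrm=np.array([-np.sin(t)*np.cos(P[3]),-np.sin(t)*np.sin(P[3]),np.cos(t)])
for b in ([290,73,24,75],[294,157,22,30]):
    o,d=ray(*w0[1:],[b[0]+(b[2]-1)/2,b[1]+(b[3]-1)/2]); print('front',(o+d*((P[:3]-o)@nrm)/(d@nrm)).round(4))
print('1,8,6',face(P,G[[0,7,5]]).round(4).tolist())
print(np.array(bot.get_obs()['eef_pos']).round(4))
E
```

```text
25:G=np.array([[48-32*r,38-38*c] for r in range(4) for c in range(3)],float)*1e-3
w0 [0.5701 0.043  0.0676 0.0263] [12] 0.22
w1 [0.5688 0.0428 0.0662 0.0274] [12] 0.21
w2 [0.5677 0.0418 0.0671 0.0271] [11] 1.12
s [0.5676 0.0385 0.0592 0.0273] [12] 0.19
w [0.5702 0.0426 0.0638 0.0289] [12, 12, 10] 0.75
all [0.5699 0.0425 0.0644 0.029 ] [12, 12, 10, 12] 0.71
front [0.4847 0.0601 0.0488]
front [0.4867 0.0019 0.0489]
1,8,6 [[0.6163, 0.0819, 0.0721], [0.5544, 0.0421, 0.061], [0.587, 0.0051, 0.0666]]
[ 0.5    -0.      0.2313]
```

View pics/w2.png

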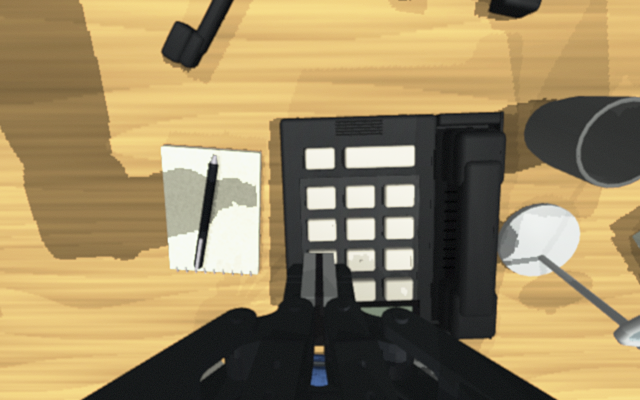

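The wrist view now shows the shut fingertips at (320,255), the keys clear, the handset in its bay at (470,230) and the speaker bar at (379,157). Moving to hover above the speaker key.

```bash
python3 -m creep '[-0.015,0.03,-0.03,0.027,0, -0.015,0.06,-0.06,0.027,0, -0.015,0.06,-0.09,0.027,0, -0.015,0.06,-0.12,0.027,0, -0.015,0.06,-0.15,0.027,0, -0.015,0.06,-0.16,0.027,0, -0.015,0.06,-0.16,0.027,0]'
python3 - <<'E'
from h import *
w=cam('wrist'); cv2.imwrite('pics/w3.png',w[0][:,:,::-1])
s=cam('side'); q=proj(s[1],s[2],s[3],[bot.get_obs()['eef_pos']])[0]; x,y=map(int,q)
cv2.imwrite('pics/s3.png',cv2.resize(s[0][y-75:y+45,x-80:x+80,::-1],None,fx=5,fy=5,interpolation=cv2.INTER_CUBIC)); print(q)
E
```

```text
clock: 3.77
eef_pos: [0.4824, 0.0597, 0.0687]
tool_rot: [-0.013, 1.0, -0.0, -0.003]
ft_force: [-0.6, -1.0, -0.1]
grip_width: -0.0001
grasp_force: 0.0
[285.6120273  196.51931057]
```

View pics/s3.png

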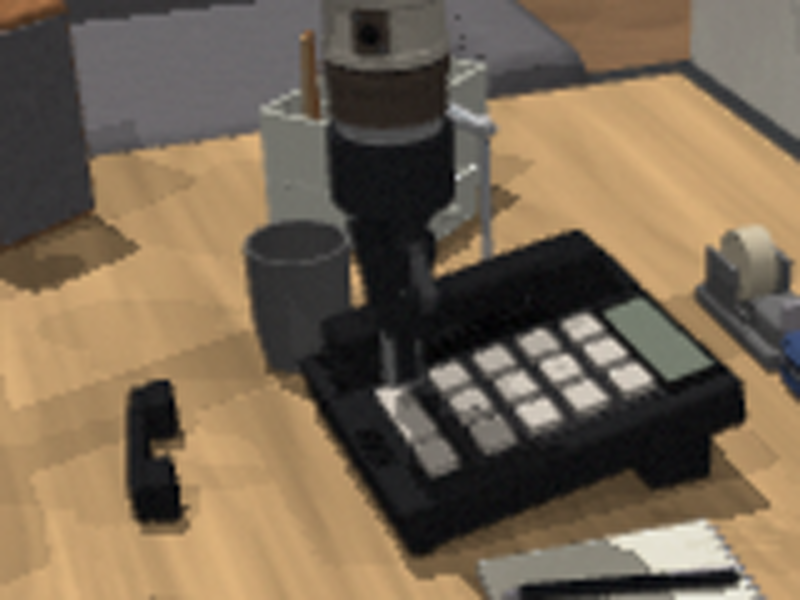

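View pics/w3.png

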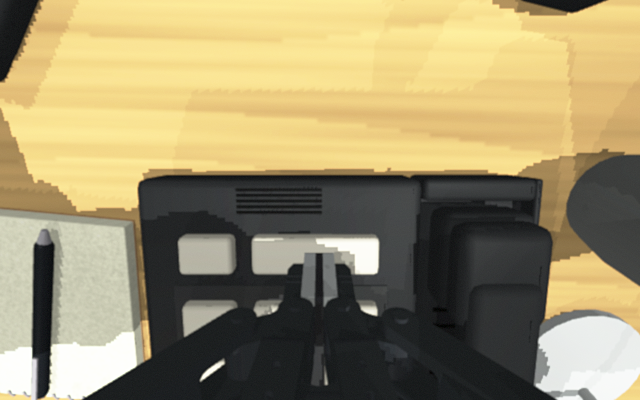

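The fingertip hangs over the speaker bar: in the side view at about (405,375), and in the wrist view the bar spans (252–380, 234–275). A quick position check follows.

```bash
python3 - <<'E'
from h import *
w=cam('wrist'); print(bot.get_obs()['eef_pos'].round(4) if hasattr(bot.get_obs()['eef_pos'],'round') else bot.get_obs()['eef_pos'], bot.get_obs()['ft_force'])
for z in (.05,.053): print(onz(ray(*w[1:],[315.5,254]),z).round(4),onz(ray(*w[1:],[207,254]),z).round(4))
E
python3 -m creep '[0.002,0,0,0,0, 0.002,0,-0.006,0,0, 0.002,0,-0.012,0,0, 0.002,0,-0.015,0,0, 0.002,0,-0.015,0,0]'
```

```text
[0.4866 0.06   0.073 ] [ 0.18139768 -0.54000046  0.94835773]
[0.4883 0.0588 0.05  ] [0.4898 0.0006 0.05  ]
[0.4867 0.0588 0.053 ] [0.4882 0.0016 0.053 ]
clock: 4.33
eef_pos: [0.4867, 0.0599, 0.0557]
tool_rot: [-0.013, 1.0, -0.0, -0.0]
ft_force: [0.0, 0.2, -0.5]
grip_width: -0.0001
grasp_force: 0.0
```

```bash
python3 -m creep '[0,0,-0.002,0,0, 0,0,-0.003,0,0, 0,0,-0.004,0,0, 0,0,-0.004,0,0, 0,0,-0.004,0,0]'
```

```text
clock: 4.75
eef_pos: [0.4873, 0.06, 0.0527]
tool_rot: [-0.013, 1.0, -0.0, 0.0]
ft_force: [-0.9, 0.2, 4.6]
grip_width: -0.0004
grasp_force: 2.1
```

```bash
python3 -m creep '[0,0,-0.001,0,0, 0,0,-0.001,0,0, 0,0,-0.001,0,0, 0,0,-0.001,0,0]'; python3 -m creep '[0,0,0.01,0,0, 0,0,0.03,0,0, 0.06,0.01,0.055,0,0, 0.09,0.018,0.055,0,0, 0.13,0.02,0.055,0,0, 0.13,0.02,0.055,0,0, 0.13,0.02,0.055,0,0]'
python3 - <<'E'
from h import *
s=cam('side'); q=proj(s[1],s[2],s[3],[bot.get_obs()['eef_pos']])[0]; x,y=map(int,q)
cv2.imwrite('pics/s4.png',cv2.resize(s[0][y-60:y+60,x-80:x+80,::-1],None,fx=5,fy=5,interpolation=cv2.INTER_CUBIC))
w=cam('wrist'); cv2.imwrite('pics/w4.png',w[0][:,:,::-1])
print(fit([w],np.array([.5695,.0429,.067,.027]),10)[:3])
E
```

```text
clock: 5.08
eef_pos: [0.4875, 0.06, 0.0517]
tool_rot: [-0.013, 1.0, -0.0, 0.001]
ft_force: [0.4, -0.5, 5.0]
grip_width: -0.0
grasp_force: 2.6
clock: 5.67
eef_pos: [0.6197, 0.0805, 0.1058]
tool_rot: [-0.013, 1.0, 0.0, 0.001]
ft_force: [-0.3, 0.4, 0.5]
grip_width: 0.0003
grasp_force: 0.0
(array([0.56806913, 0.0416343 , 0.06670297, 0.02482265]), [12], np.float64(0.40595139958162035))
```

View pics/s4.png

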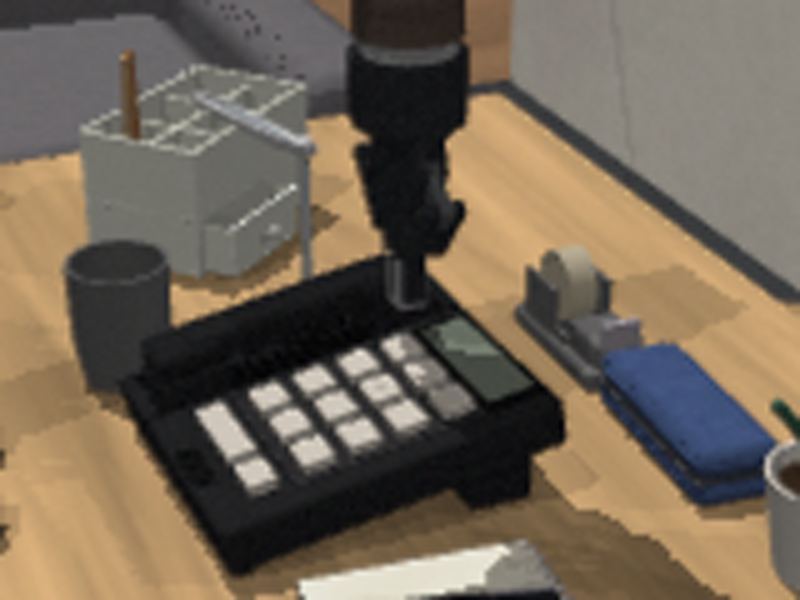

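View pics/w4.png

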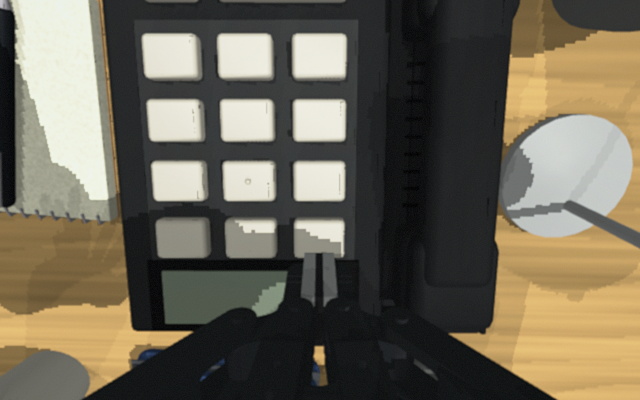

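The side view shows the fingertip clear above the back row and the handset untouched. In the wrist view key 1 sits at (320,238), right under the tips. Next: press 1.

```bash
python3 -m creep '[-0.002,0,-0.012,0,0, -0.002,0,-0.022,0,0, -0.002,0,-0.026,0,0, -0.002,0,-0.029,0,0, -0.002,0,-0.031,0,0, -0.002,0,-0.031,0,0, -0.002,0,-0.031,0,0]'
```

```text
clock: 6.35
eef_pos: [0.6143, 0.0799, 0.0757]
tool_rot: [-0.013, 1.0, -0.0, -0.001]
ft_force: [-3.9, -0.3, 3.7]
grip_width: -0.0
grasp_force: 1.9
```

```bash
python3 -m creep '[0,0,-0.001,0,0, 0,0,-0.001,0,0, 0,0,-0.001,0,0, 0,0,-0.001,0,0]'
```

```text
clock: 6.68
eef_pos: [0.615, 0.08, 0.0746]
tool_rot: [-0.013, 1.0, 0.0, 0.0]
ft_force: [-4.7, -0.9, 4.0]
grip_width: -0.0005
grasp_force: 2.5
```

```bash
python3 -m creep '[-0.001,0,0,0,0, -0.001,0,-0.001,0,0, -0.001,0,-0.0015,0,0, -0.001,0,-0.0015,0,0]'
```

```text
clock: 7.02
eef_pos: [0.6152, 0.08, 0.0735]
tool_rot: [-0.013, 1.0, 0.0, 0.001]
ft_force: [-3.2, -0.7, 6.1]
grip_width: -0.0001
grasp_force: 3.1
```

```bash
python3 -m creep '[0,0,0.008,0,0, 0,0,0.025,0,0, -0.03,-0.019,0.03,0,0, -0.061,-0.038,0.03,0,0, -0.061,-0.038,0.03,0,0, -0.061,-0.038,0.015,0,0, -0.061,-0.038,0.004,0,0, -0.061,-0.038,0,0,0, -0.061,-0.038,0,0,0, -0.061,-0.038,0,0,0]'
python3 - <<'E'
from h import *
o=bot.get_obs(); print(o['eef_pos'],o['ft_force'])
w=cam('wrist'); cv2.imwrite('pics/w5.png',w[0][:,:,::-1]); print(w[3].shape, proj(*w[1:],face([.5688,.0423,.067,.026],G[[7]])), proj(*w[1:],[o['eef_pos']]))
E
```

```text
clock: 7.85
eef_pos: [0.5534, 0.0421, 0.0728]
tool_rot: [-0.013, 1.0, 0.0, 0.0]
ft_force: [-0.6, 0.9, 0.1]
grip_width: 0.0001
grasp_force: 0.0
[0.55344435 0.04213369 0.07281208] [-0.55092887  0.86146144  0.05642023]
(4, 4) [[317.15858022 261.61107969]] [[317.57629825 271.37374034]]
```

View pics/w5.png

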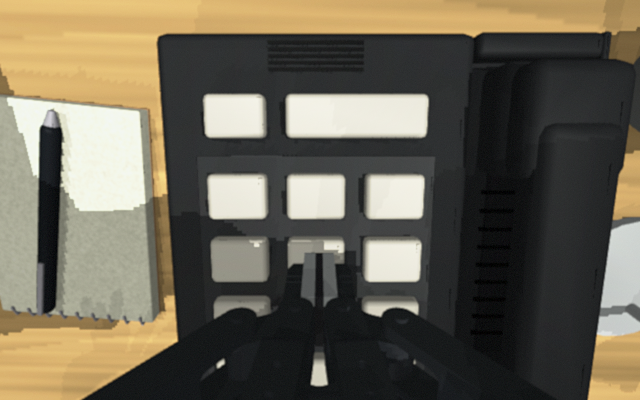

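The tips are over key 8 (centre about (316,259), between 9 at (240,259) and 7 at (392,259)). Next: press 8.

```bash
python3 -m creep '[0,0,-0.004,0,0, 0,0,-0.006,0,0, 0,0,-0.008,0,0, 0,0,-0.0095,0,0, 0,0,-0.0095,0,0, 0,0,-0.0095,0,0]'
```

```text
clock: 8.4
eef_pos: [0.5542, 0.0422, 0.0642]
tool_rot: [-0.013, 1.0, 0.0, 0.001]
ft_force: [1.2, 0.4, 4.4]
grip_width: -0.0003
grasp_force: 2.3
```

```bash
python3 -m creep '[0,0,-0.001,0,0, 0,0,-0.001,0,0, 0,0,-0.001,0,0]'; python3 -m creep '[0,0,0.008,0,0, 0,0,0.025,0,0, 0.016,-0.018,0.033,0,0, 0.0325,-0.037,0.033,0,0, 0.0325,-0.037,0.033,0,0, 0.0325,-0.037,0.022,0,0, 0.0325,-0.037,0.016,0,0, 0.0325,-0.037,0.016,0,0, 0.0325,-0.037,0.016,0,0]'
python3 - <<'E'
from h import *
w=cam('wrist'); cv2.imwrite('pics/w6.png',w[0][:,:,::-1])
E
```

```text
clock: 8.65
eef_pos: [0.5543, 0.0421, 0.0634]
tool_rot: [-0.013, 1.0, 0.0, 0.001]
ft_force: [2.0, 1.1, 5.6]
grip_width: 0.0
grasp_force: 2.7
clock: 9.4
eef_pos: [0.5834, 0.0056, 0.0766]
tool_rot: [-0.014, 1.0, 0.0, -0.002]
ft_force: [-0.1, 0.0, 0.2]
grip_width: 0.0002
grasp_force: 0.0
```

View pics/w6.png

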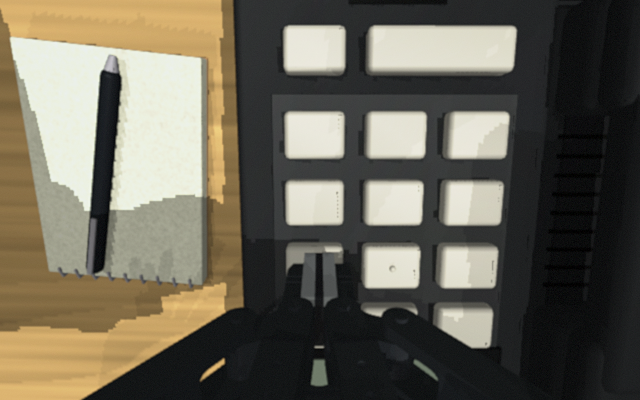

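The tips are over key 6 at (315,265), beside 5 with its pip at (392,268). Next: press 6, then retreat upward.

```bash
python3 -m creep '[0,0,0,0,0, 0,0,-0.003,0,0, 0,0,-0.006,0,0, 0,0,-0.009,0,0, 0,0,-0.0105,0,0, 0,0,-0.0105,0,0, 0,0,-0.0105,0,0]'
```

```text
clock: 10.03
eef_pos: [0.5866, 0.0053, 0.0689]
tool_rot: [-0.013, 1.0, 0.0, 0.001]
ft_force: [-0.4, 1.1, 5.9]
grip_width: 0.0002
grasp_force: 2.7
```

```bash
python3 -m creep '[0,0,0.01,0,0, 0,0,0.04,0,0, 0,0,0.08,0,0, 0,0,0.12,0,0, 0,0,0.15,0,0, 0,0,0.15,0,0, 0,0,0.15,0,0, 0,0,0.15,0,0]'
python3 - <<'E'
from h import *
w=cam('wrist'); print(fit([w],np.array([.5688,.0423,.067,.026]),12)[:3]); cv2.imwrite('pics/w7.png',w[0][:,:,::-1])
s=cam('scene'); print(fit([s],np.array([.5676,.0385,.0592,.0273]),5)[:3])
E
```

```text
clock: 10.7
eef_pos: [0.5848, 0.0049, 0.2173]
tool_rot: [-0.013, 1.0, -0.0, -0.001]
ft_force: [-0.0, 0.2, -0.7]
grip_width: 0.0001
grasp_force: 0.0
(array([0.56780557, 0.04164354, 0.0670276 , 0.02708939]), [12], np.float64(0.1613897967410618))
(array([0.56789903, 0.0387112 , 0.05959678, 0.02778922]), [12], np.float64(0.16785380387039603))
```

View pics/w7.png

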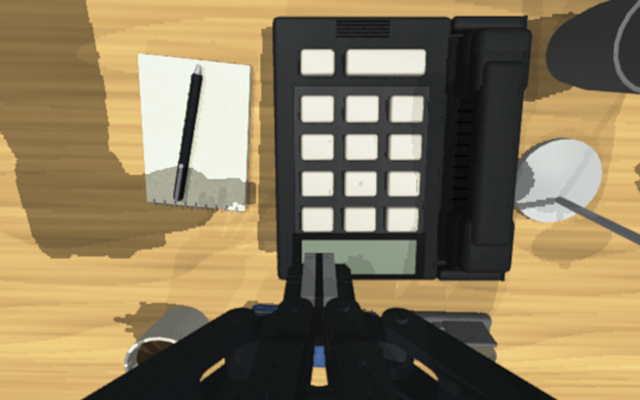

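The phone has not moved (scene fit is the same to 0.3 mm), the handset is in its bay at (500,150), all keys are up and the arm is clear. Handing in.

```bash
python3 -c "
from workcell import bot
print(bot.job_done())"
```

```text
the job is handed in; nothing more can be done
None
```

I pressed the speaker key, then 1, 8 and 6 in that order, with peak fingertip force readings of about 5–6 N. The telephone and handset stayed in place, the arm finished clear, and the job is handed in; no verdict was returned.

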